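# Clamp the lidded dish in the hold-down fixture

### The arm

A 6-joint arm with a two-finger parallel gripper is mounted at the origin on a cart in front of the work surface, level with it; the furniture and walls round the work are solid. World frame = base frame: x ahead of the robot, y to its left, z up, the work surface at z = 0. Lengths are in m, angles in rad, forces in N, time in s.
With the tool pointing down it reaches from about 0.225 to 0.875 m from the base axis. Payload 3.4 kg.
Tool frame: the origin (TCP) lies on the centre line of the jaws, within the pads' length; the fingertips stand bot.tip_reach ahead of it and the grasp point (between the pads) lies 5 mm behind it (bot.tip_reach is the distance from the TCP to the fingertips, in m); z points along the fingers, y is the direction in which the jaws open and shut (so a half turn about z gives the same grasp; the last joint's range is limited). The gripper opens to 85 mm and grips with 20 to 120 N. Pads are 22 mm wide; open, the fingers measure 114 mm over their backs; the gripper's body (76 mm by 85 mm) begins 54 mm behind the grasp point. The pads swing forward as they close: fully open they stand 13 mm farther back than shut.
Start: joints at [-1.26, 0.276, 1.505, -0, 1.361, -0.121], TCP at [0.241, -0.522, 0.245] pointing down, gripper open.
Joint ranges: [-2.89, 2.89], [-0.75, 2.08], [0.22, 2.7], [-1.18, 4.32], [0.11, 2.71], [-2.7, 2.7]. Speed limits (rad/s): [2.57, 2.57, 3.14, 3.14, 3.14, 3.14].

### API

Orientations are given as [roll, pitch, yaw] about the fixed x, y, z axes, in that order (R = Rz(yaw) Ry(pitch) Rx(roll)).
In Python, from workcell import bot gives the robot as it stands.
- The arm moves only by the tool drive_tool, never from a script. Its argument "rows" is one flat list of numbers, 4 for each row, row after row: the shift along the tool's x, y, z in mm, then the turn about the tool's z in degrees. A call has 1 to 10 rows; each row is the pose to reach, as a shift and turn from the pose measured when the call began, along the tool's axes at that moment; what a row does not reach only later rows make up. A row lasts 1/10 s, in which the tool goes at most 50 mm and 8.59 degrees, less where a joint would pass 70% of its speed; a pose out of reach is approached as far as the arm can. A call with a gripper value outside its range is refused whole. "gripper" is the closure in counts, from 0 (fully open) to 255 (shut), set as the call begins (left out, the last holds). The fingers move at their own pace and stop on an object; "newtons" is the grip in N (left out, the last holds). Time passes only in rows, so rows that repeat a pose let the fingers close. It gives the time, the measured TCP pose, the force and the opening at its end, in the units of the state.
- bot.sense(): the state, without advancing time (a new reading comes with each control period).
- bot.capture(name): name is "scene" or "top" or "wrist"; returns (picture, depth): 400x640x3 uint8, red, green, blue; 400x640 float32, m along the optical axis (not along the pixel's ray), 0 where there is no reading.
- bot.calibration(name): a dict with "vfov" (degrees; the focal length in pixels is half the picture's height over the tangent of half this angle, whatever the lens; pixels are square), "cx", "cy" (the principal point, pixels), "R" (3x3) and "t" (3): a world point X has camera coordinates R X + t; the wrist camera has in their place "T_tool_cam" (4x4, takes a point from camera to tool coordinates, whose origin is the TCP and whose axes are the flange's). Camera axes: x right, y down, z forward; pixel columns grow to the right and rows downward; lengths in m; the calibration is good to about 2 mm. A picture is of the moment at which its call begins: read the wrist's pose just before it. calibration takes no time and is no camera call.
- bot.job_done(): hands the job in, once; it reports no verdict.
Trained networks look in the newest picture that a camera, given by its name, has taken for a name from the list of things; names that differ only in an ending like _2 or _b are one class to them, and where a whole thing is asked for, a point or a joint stands for the part that bears it (a point fixed in the world has none). Each returns a list of dicts, best first, with "confidence" (0 to 1); they miss things now and then, are a little off and sometimes report something else, mostly with a low value. They report only what shows in the picture. A call takes as long as a camera call. They do not tell look-alikes from the thing itself.
- bot.recognise(target, camera): "rect" ([centre column, centre row, width, height] in pixels, round what is visible of it).
- bot.pinpoint(target, camera): "point" ([column, row] in pixels: a listed point, or the origin of a listed thing).
The state is a dict: "time": time; "joints": joint angles; "dq": joint speeds; "effort": joint torques, N m; "ee_pos": TCP position; "ee_rot": TCP orientation; "force": force on the tool from outside, world axes, zero at the start; "ft_torque": the same for the moment, N m; "finger_gap": finger opening in m.
Only numpy, scipy, OpenCV 4.12 (cv2) and the standard library are available. Lean on these libraries where they do the work, as an engineer would, in place of code of your own. Each camera call takes 0.05 s, during which the arm holds its last target. There are 200 camera calls.

### The job

Without picking anything up, push the lidded metal dish across the fixture plate until it sits home against both bars of the V-shaped stop. Then push the clamp's black-gripped handle over its dead point, towards the dish, until it snaps into lock and the clamp pad presses down on the lid. Leave the empty dish, the beaker and the forceps where they are.

Things in the scene. Friction and masses are not known exactly. Their poses are not given: they have to be found in the camera images.
- fixture: Grey painted metal plate fixed to the bench, 190 x 220 x 10 mm. Origin: its underside, z up; it spans x -95 to 95, y -120 to 100 mm. At its far (+x) right (-y) corner is a V stop open to -x: two bars 56 x 12 x 16 mm high at 45 degrees. A steel toggle clamp stands at its left (+y); closing, its handle swings to the plate's -y and its arm comes down on the dish. Yaw up to 20 degrees either way.
- seat (a point): Point on the plate's top face under the dish's centre when the dish touches both bars; x 35, y -65, z 10 mm from the fixture's origin, axes as the fixture's. The dish is pushed there along the plate's +x. The clamp pad comes down on this centre.
- dish: Round low aluminium dish with its lid on, 68 mm across the lid (64 mm below it) and 24 mm high, about 60 g, loose, standing on the plate 60 to 85 mm in front (-x side) of the seat. Origin: centre of its underside, z up.
- handle (a joint): Clamp handle angle, rad: 0 open (leaning 40 degrees to the plate's +y, away from the dish), 1.05 locked (leaning 20 degrees to -y). A spring drives it back to 0 below the dead point at 0.62 and on to 1.05 above it; it takes about 0.7 N m to start (10 N at the grip end). The clamp arm is geared to it: raised when open, level over the dish when locked.
- grip_end (a point): On the handle's axis near the end of its round black grip (18 mm thick, the last 55 mm of the handle; the round end reaches 9 mm farther), 96 mm from the pivot; moves with the handle; 131 mm above the bench when open, at most 154 mm on the way.
- handle_pivot (a point): The handle's hinge axis (parallel to the plate's x), at x 35, y 67, z 58 mm from the fixture's origin.
- pad: Rubber-tipped spindle at the end of the clamp arm, 20 mm across, sprung along its length. Origin: on the arm's centre line, 102 mm from the arm's pivot; the rubber face lies 28 mm from it. Upright behind the dish's seat while the clamp is open (about 158 mm above the bench), pressing on the lid with about 2.4 N when locked.
- empty_dish: Bystander: open empty aluminium dish, 64 mm across, 21 mm high, on the bench to the right of the plate. Origin: centre of underside.
- beaker: Bystander: small clear beaker, 58 mm across, 70 mm high, on the bench beyond the plate. Origin: centre of underside.
- forceps: Bystander: steel forceps, 149 mm long, 10 mm high, lying on the bench to the left of the clamp. Origin: middle, on the underside.
Not all that is in view belongs to the job. Leave any brown or green look-alike of the dish alone.

How it is judged:
By the outcome, as a careful person would: the job done as asked, in the order asked, and still so for the second after the job is handed in, with the robot touching nothing.
It also fails if it takes over 58 s, if anything falls off the work surface, if the arm or the gripper's body presses on something with over 40 N, if the wrist force passes 120 N, or if a joint passes its speed limit or range.

## Working session

There is one attempt and no reset: what is moved stays moved. The work goes in short steps, Python scripts to look and compute and a tool call to move; the robot and the scene stay as the last step left them, time stands still between calls to the robot, and variables do not carry over. Pictures are saved under pics/ and viewed, about 8 in all and at most 12, crops included, and the job is handed in when it is done.

Besides the shell and the picture viewer there is one more tool, called after "Request:" as name(argument=value, ...) on one line, values as JSON. drive_tool: Moves the arm, as the interface text tells. Its arguments: {"type":"object","properties":{"rows":{"type":"array"},"gripper":{"type":"number"},"newtons":{"type":"number"}},"required":["rows"]}

```bash
mkdir -p pics
cat > h.py <<'E'
import numpy as np, cv2
from workcell import bot
from scipy.spatial.transform import Rotation as Ro
def cam(n):
    c=bot.calibration(n); f=200/np.tan(np.radians(c['vfov'])/2)
    if 'R' in c: R=np.array(c['R']);t=np.array(c['t'])
    else:
        s=bot.sense(); T=np.array(c['T_tool_cam']); Rt=Ro.from_euler('xyz',s['ee_rot']).as_matrix()
        Rc=Rt@T[:3,:3]; p=Rt@T[:3,3]+np.array(s['ee_pos']); R=Rc.T; t=-R@p
    return f,c['cx'],c['cy'],R,t
def ray(n,u,v):
    f,cx,cy,R,t=cam(n); d=R.T@np.array([(u-cx)/f,(v-cy)/f,1]); return -R.T@t,d
def onz(n,u,v,z):
    o,d=ray(n,u,v); return o+d*(z-o[2])/d[2]
def proj(n,X):
    f,cx,cy,R,t=cam(n); q=R@np.array(X)+t; return f*q[0]/q[2]+cx,f*q[1]/q[2]+cy
E
python3 - <<'E'
from h import *
print(bot.tip_reach,bot.sense())
for n in('top','scene'):
    im,d=bot.capture(n); cv2.imwrite(f'pics/{n}0.png',im[:,:,::-1]); np.save(f'{n}_d.npy',d); np.save(f'{n}_im.npy',im)
    print(n,-cam(n)[3].T@cam(n)[4])
    for k,z in (('fixture',0),('seat',.01),('dish',.01),('grip_end',.131),('handle_pivot',.058),('pad',.158),('empty_dish',0),('beaker',0),('forceps',0)):
        for r in bot.pinpoint(k,n)[:3]:
            u,v=r['point']; print(k,round(r['confidence'],2),np.round((u,v)),onz(n,u,v,z).round(4))
E
```

```text
0.014 {'time': 0.0, 'joints': array([-1.25995078e+00,  2.76590472e-01,  1.50610572e+00, -4.29875513e-05,
        1.36071918e+00, -1.20979398e-01]), 'dq': array([ 1.16184326e-05, -1.50691597e-03,  2.12540907e-03,  1.01763405e-03,
        1.02335247e-03,  8.06801553e-04]), 'effort': array([ 2.20630704e-03, -4.16773975e+01, -2.45805842e+01,  6.57841201e-05,
        1.09090985e-02, -2.37840254e-05]), 'ee_pos': array([ 0.24049289, -0.52174232,  0.2444532 ]), 'ee_rot': array([-3.13977818e+00, -1.78254992e-04,  4.31833789e-01]), 'force': array([-0.38327875, -0.29916137,  0.1148767 ]), 'ft_torque': array([0.01053669, 0.00167991, 0.02500674]), 'finger_gap': 0.08505632225882202}
top [0.30839509 0.05789837 1.37093905]
seat 0.66 [351. 189.] [ 0.6123 -0.0516  0.01  ]
dish 0.89 [393. 231.] [ 0.4877 -0.1747  0.01  ]
dish 0.88 [348. 263.] [ 0.3955 -0.0417  0.01  ]
dish 0.82 [382. 258.] [ 0.4091 -0.1397  0.01  ]
grip_end 0.67 [286. 178.] [0.6161 0.1355 0.131 ]
grip_end 0.42 [310. 177.] [0.6194 0.0686 0.131 ]
handle_pivot 0.54 [309. 185.] [0.6135 0.0721 0.058 ]
pad 0.61 [310. 176.] [0.6154 0.0681 0.158 ]
empty_dish 0.67 [397. 179.] [ 0.647  -0.1928  0.    ]
beaker 0.8 [326. 148.] [0.7423 0.0239 0.    ]
forceps 0.44 [261. 220.] [ 0.5198  0.2139 -0.    ]
scene [0.00168592 0.90968569 0.59239493]
seat 0.85 [320. 215.] [ 0.6312 -0.0596  0.01  ]
seat 0.21 [291. 275.] [0.5161 0.2364 0.01  ]
dish 0.88 [370. 262.] [0.3901 0.084  0.01  ]
dish 0.82 [377. 214.] [ 0.4956 -0.1673  0.01  ]
dish 0.8 [389. 243.] [ 0.3917 -0.0279  0.01  ]
grip_end 0.47 [287. 204.] [0.6025 0.1357 0.131 ]
handle_pivot 0.43 [296. 219.] [0.6171 0.0781 0.058 ]
pad 0.45 [298. 182.] [0.6229 0.0604 0.158 ]
empty_dish 0.48 [340. 203.] [ 0.637  -0.1857  0.    ]
beaker 0.69 [275. 219.] [0.7393 0.0205 0.    ]
forceps 0.74 [294. 274.] [0.522  0.2193 0.    ]
```

View pics/top0.png

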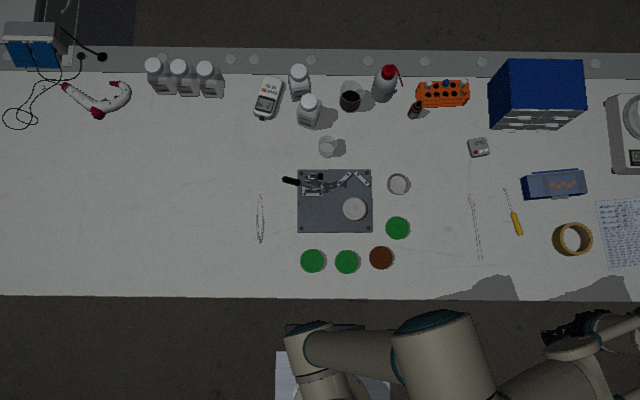

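View pics/scene0.png

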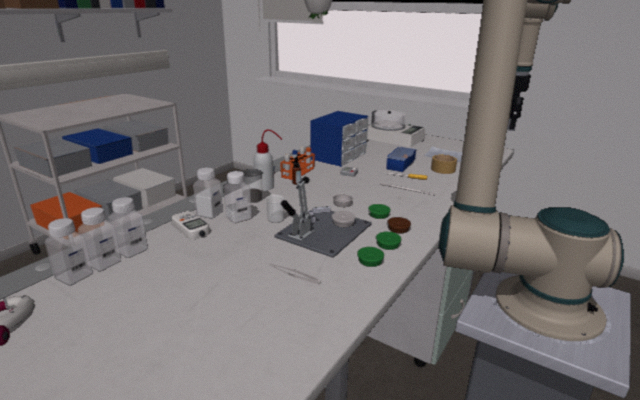

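The top view shows the grey plate at columns 297–373 and rows 169–233. The lidded dish is at about (355,208), the V stop at (360,180) and the black grip at (290,181). The green and brown discs are look-alikes. Next I'll fit the plate and dish more exactly.

Run:
```python
from h import *
im=np.load('top_im.npy');d=np.load('top_d.npy')
c=im[150:255,240:430]; cv2.imwrite('pics/c.png',cv2.resize(c[:,:,::-1],None,fx=4,fy=4,interpolation=cv2.INTER_CUBIC))
g=im.max(2).astype(int)
print(g[225,290:380:5],g[190,320:380:4],g[208,340:372:3])
m=((g>60)&(g<125)&(np.ptp(im.astype(int),axis=2)<25)).astype(np.uint8); 
m[:150]=0;m[250:]=0;m[:,:285]=0;m[:,385:]=0
m=cv2.morphologyEx(m,cv2.MORPH_OPEN,np.ones((3,3)))
k=max(cv2.findContours(m,0,2)[0],key=cv2.contourArea)
r=cv2.minAreaRect(k);print(r)
b=cv2.boxPoints(r); W=np.array([onz('top',u,v,.01) for u,v in b]); print(W.round(4),W.mean(0),np.linalg.norm(np.diff(W,axis=0),axis=1))
w=(g>135).astype(np.uint8); w[:195]=0;w[223:]=0;w[:,:338]=0;w[:,:338]=0;w[:,371:]=0
k=max(cv2.findContours(w,0,2)[0],key=cv2.contourArea); (u,v),R=cv2.minEnclosingCircle(k); print('dish',u,v,R,onz('top',u,v,.034))
```

```text
[131 129  73  72  74  74  75  67  75  67  69  68  68  64  71  71  67 125] [ 36  70  62  70  69  72  74  74  74  73  68  74  69 126 127] [ 67 114 114 114 109 113 113 113 117  36  66]
((334.4999694824219, 203.99998474121094), (74.99998474121094, 55.99999237060547), 0.0)
[[ 0.4829  0.1058  0.01  ]
 [ 0.6512  0.1088  0.01  ]
 [ 0.6538 -0.1155  0.01  ]
 [ 0.4853 -0.1133  0.01  ]] [ 0.56829212 -0.00354886  0.01      ] [0.16831644 0.224257   0.16853318]Traceback (most recent call last):
  File "<stdin>", line 13, in <module>
ValueError: max() iterable argument is empty
```

View pics/c.png

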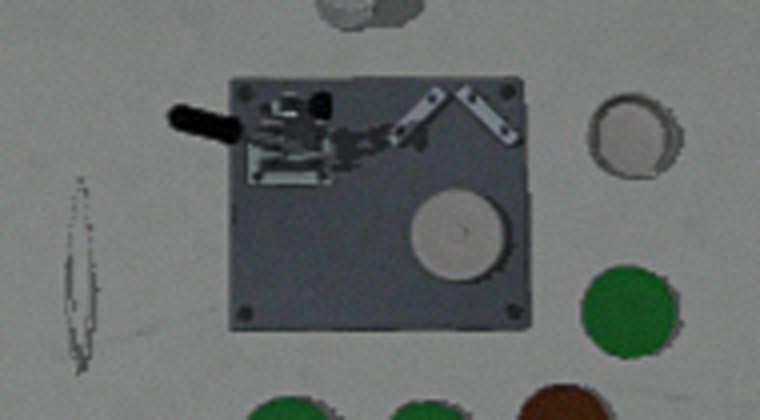

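The crop shows the plate corners at (230,78), (523,77), (530,330) and (230,330). The dish lid is centred near (459,235), the V apex near (450,90), and the grip spans (175–240, 105–140).

```bash
cat >> h.py <<'E'
def totool(X,yawrow=None):
    s=bot.sense(); return Ro.from_euler('xyz',s['ee_rot']).as_matrix().T@(np.array(X)-s['ee_pos'])*1000
E
python3 - <<'E'
from h import *
P=[onz('top',240+u/4-.4,150+v/4-.4,.01)for u,v in((230,78),(523,77),(530,330),(230,330))]
P=np.array(P);print(P.round(4))
L=np.array([[.095,.1],[.095,-.12],[-.095,-.12],[-.095,.1]])
M,_=cv2.estimateAffinePartial2D(L,P[:,:2]);print(M,np.degrees(np.arctan2(M[1,0],M[0,0])))
a=np.arctan2(M[1,0],M[0,0]);R=np.array([[np.cos(a),-np.sin(a)],[np.sin(a),np.cos(a)]]);o=P[:,:2].mean(0)-R@L.mean(0)
f=lambda x,y:R@[x,y]+o
print('o',o,'seat',f(.035,-.065),'piv',f(.035,.067),'grip',f(.035,.067+.096*np.sin(np.radians(40))))
D=onz('top',240+459/4-.4,150+235/4-.4,.034);print('dish',D, R.T@(D[:2]-o))
print('tool xyz to dish -85mm x, z .25', totool([D[0]-.10,D[1],.25]), totool(D))
print(bot.calibration('wrist')['T_tool_cam'],bot.calibration('wrist')['vfov'])
E
```

```text
[[ 0.6725  0.1089  0.01  ]
 [ 0.6759 -0.1108  0.01  ]
 [ 0.485  -0.1136  0.01  ]
 [ 0.4826  0.1055  0.01  ]]Traceback (most recent call last):
  File "<stdin>", line 5, in <module>
cv2.error: OpenCV(4.12.0) /io/opencv/modules/calib3d/src/ptsetreg.cpp:1108: error: (-215:Assertion failed) count >= 0 && to.checkVector(2) == count in function 'estimateAffinePartial2D'
```

Run:
```python
from h import *
P=np.array([onz('top',240+u/4-.4,150+v/4-.4,.01)for u,v in((230,78),(523,77),(530,330),(230,330))])
L=np.array([[.095,.1],[.095,-.12],[-.095,-.12],[-.095,.1]])
Q=P[:,:2]-P[:,:2].mean(0);K=L-L.mean(0); a=np.arctan2((K[:,0]*Q[:,1]-K[:,1]*Q[:,0]).sum(),(K*Q).sum())
R=np.array([[np.cos(a),-np.sin(a)],[np.sin(a),np.cos(a)]]);o=P[:,:2].mean(0)-R@L.mean(0)
f=lambda x,y:R@[x,y]+o
print(np.degrees(a),'o',o,'seat',f(.035,-.065),'piv',f(.035,.067),'grip',f(.035,.067+.096*np.sin(np.radians(40))))
D=onz('top',240+459/4-.4,150+235/4-.4,.034);print('dish',D, R.T@(D[:2]-o))
print('to behind dish', totool([D[0]-.10,D[1],.25]), totool(D))
print(bot.calibration('wrist')['T_tool_cam'].round(3),bot.calibration('wrist')['vfov'])
```

```text
0.8316809533015862 o [0.57883484 0.00749082] seat [ 0.61477463 -0.0569943 ] piv [0.61285865 0.07499179] grip [0.61196296 0.1366929 ]
dish [ 0.55056367 -0.05997129  0.034     ] [-0.02924741 -0.06704465]
to behind dish [ 384.14679835 -331.96675858   -4.69720563] [ 474.97603403 -290.13223175  211.30261454]
[[-0.    -0.949 -0.315  0.081]
 [ 1.    -0.     0.001 -0.001]
 [-0.001 -0.315  0.949 -0.129]
 [ 0.     0.     0.     1.   ]] 60.35686087458429
```

Request:
drive_tool(rows=[40, -28, 0, 2.4, 80, -56, 0, 4.8, 120, -84, -2, 7.2, 160, -112, -2, 9.6, 200, -140, -4, 12, 240, -168, -4, 14.4, 280, -196, -5, 16.8, 320, -224, -5, 19.2, 360, -252, -5, 21.6, 400, -280, -5, 23.9], gripper=130)

```text
time: 2.0
ee_pos: [0.4875, -0.0987, 0.2506]
ee_rot: [3.141, -0.001, 0.013]
force: [-0.0, -0.1, -0.6]
finger_gap: 0.0419
```

Request:
drive_tool(rows=[12, -20, 0, 0, 23, -39, 0, 0, 23, -39, 0, 0, 23, -39, 0, 0])

```text
time: 2.4
ee_pos: [0.5098, -0.0593, 0.2505]
ee_rot: [3.14, -0.0, 0.014]
force: [-0.2, 0.4, 0.6]
finger_gap: 0.0422
```

Run:
```python
from h import *
s=bot.sense();print(s['ee_pos'],s['ee_rot'])
im,d=bot.capture('wrist'); cv2.imwrite('pics/w1.png',im[:,:,::-1]);np.save('w1.npy',im)
for k,z in (('fixture',0),('seat',.01),('dish',.01),('grip_end',.131),('handle_pivot',.058),('pad',.158)):
        for r in bot.pinpoint(k,'wrist')[:2]:
            u,v=r['point']; print(k,round(r['confidence'],2),np.round((u,v)),onz('wrist',u,v,z).round(4))
```

```text
[ 0.50983195 -0.05934439  0.25053441] [ 3.14035989e+00 -3.15883312e-04  1.43254356e-02]
fixture 0.75 [255.  97.] [0.5805 0.0053 0.    ]
seat 0.7 [316.  62.] [ 0.6149 -0.0582  0.01  ]
dish 0.94 [379. 244.] [ 0.4165 -0.1354  0.01  ]
dish 0.93 [424. 177.] [ 0.4992 -0.18    0.01  ]
grip_end 0.77 [21. 51.] [0.6116 0.1374 0.131 ]
handle_pivot 0.7 [162.  62.] [0.6106 0.0748 0.058 ]
pad 0.93 [110.  43.] [0.6143 0.0627 0.158 ]
```

View pics/w1.png

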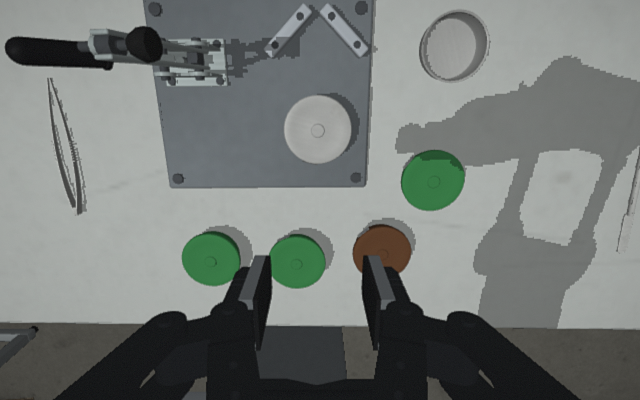

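The wrist picture agrees with the top view: the dish is at (318,129), the V apex near (318,10), and the grip at the upper left (10–110, 50). I'll come down behind the dish with the fingers half open, so they cup it.

Request:
drive_tool(rows=[-20, 0, 30, 0, -33, 0, 75, 0, -33, 0, 120, 0, -33, 0, 165, 0, -33, 0, 200, 0, -33, 0, 217, 0, -33, 0, 223, 0, -33, 0, 223, 0])

```text
time: 3.55
ee_pos: [0.4768, -0.0609, 0.0273]
ee_rot: [3.141, 0.0, 0.011]
force: [0.2, 0.1, 0.1]
finger_gap: 0.0417
```

Run:
```python
from h import *
print(bot.sense()['ee_pos'])
im,d=bot.capture('wrist'); cv2.imwrite('pics/w2.png',im[:,:,::-1])
```

```text
[ 0.4767516  -0.06093271  0.0272837 ]
```

View pics/w2.png

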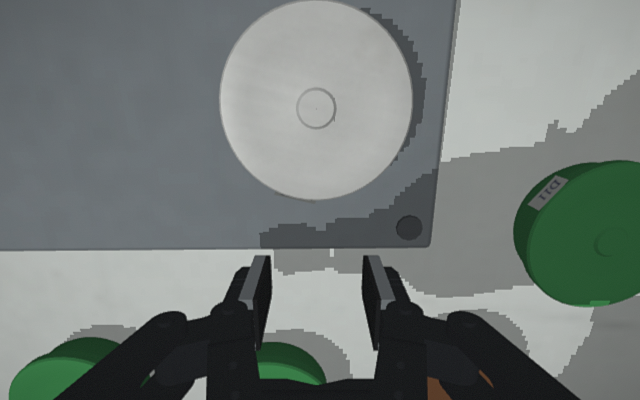

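The dish is centred between the fingers at (316,105), with nothing else in the path. Now I'll push.

Request:
drive_tool(rows=[12, 0, 0, 0, 24, -1, 0, 0, 36, -1, 0, 0, 47, -1, 0, 0, 57, -2, 0, 0, 66, -2, 0, 0, 75, -2, 0, 0, 83, -2, 0, 0, 90, -2, 0, 0, 90, -2, 0, 0])

```text
time: 4.6
ee_pos: [0.5691, -0.0583, 0.0283]
ee_rot: [3.14, -0.004, 0.011]
force: [0.5, -0.3, -0.3]
finger_gap: 0.0415
```

Run:
```python
from h import *
s=bot.sense();print(s['ee_pos'],s['force'])
im,d=bot.capture('wrist'); cv2.imwrite('pics/w3.png',im[:,:,::-1])
print(proj('wrist',[.615,-.0575,.034]))
```

```text
[ 0.56907695 -0.05825092  0.02826752] [ 0.46828054 -0.2830825  -0.28094741]
(np.float64(317.35237362550015), np.float64(184.92083041457838))
```

View pics/w3.png

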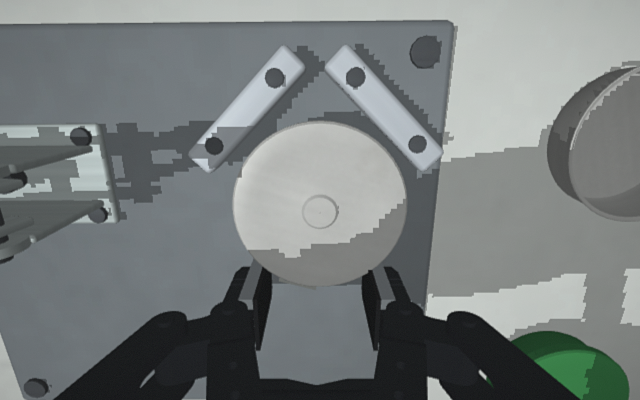

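The dish is now about 8 mm short of the bars and centred on the V, at (320,205). I'll back off, shut the fingers, and do the last bit with the flat face, so the V can centre the dish.

Request:
drive_tool(rows=[-10, 0, -2, 0, -20, 0, -4, 0, -20, 0, -4, 0, -20, 0, -4, 0, -20, 0, -4, 0, -20, 0, -4, 0, -15, 0, -4, 0, -11, 0, -4, 0, -8, 0, -4, 0, -8, 0, -4, 0], gripper=255)

```text
time: 5.65
ee_pos: [0.561, -0.0582, 0.0321]
ee_rot: [3.14, -0.003, 0.012]
force: [0.1, -0.4, -1.0]
finger_gap: 0.0002
```

Request:
drive_tool(rows=[3, 0, 0, 0, 5, 0, 0, 0, 7, 0, 0, 0, 9, 0, 0, 0, 11, 0, 0, 0, 11, 0, 0, 0])

```text
time: 6.25
ee_pos: [0.5708, -0.0578, 0.0319]
ee_rot: [3.141, -0.0, 0.012]
force: [-2.8, 1.4, 0.8]
finger_gap: -0.0001
```

Run:
```python
from h import *
s=bot.sense();print(s['ee_pos'],s['force'])
im,d=bot.capture('wrist'); cv2.imwrite('pics/w4.png',im[:,:,::-1])
print(proj('wrist',[.615,-.0575,.034]))
```

```text
[ 0.57076548 -0.05776202  0.03187999] [-2.81676191  1.43455445  0.78245114]
(np.float64(318.2058183201872), np.float64(188.7234115610403))
```

View pics/w4.png

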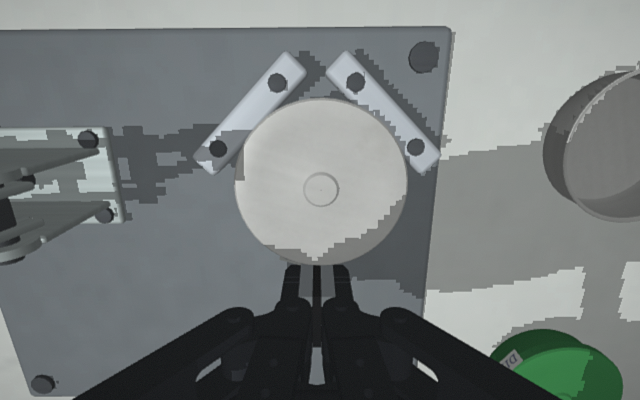

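The lid at (321,189) touches the right bar and nearly touches the left one, and contact force is building. I'll press on a little to seat it.

Request:
drive_tool(rows=[1, 0, 0, 0, 2, 0, 0, 0, 2, 0, 0, 0])

```text
time: 6.6
ee_pos: [0.571, -0.0576, 0.0318]
ee_rot: [3.141, 0.003, 0.012]
force: [-6.6, 0.4, 4.4]
finger_gap: 0.0001
```

Request:
drive_tool(rows=[1, 0, 0, 0, 2, 0, 0, 0, 2, 0, 0, 0])

```text
time: 6.9
ee_pos: [0.5711, -0.0575, 0.0318]
ee_rot: [-3.142, 0.007, 0.012]
force: [-6.9, 0.2, 6.1]
finger_gap: 0.0002
```

Run:
```python
from h import *
im,d=bot.capture('wrist'); np.save('w5.npy',im)
cv2.imwrite('pics/w5.png',cv2.resize(im[40:280,180:460,::-1],None,fx=2.5,fy=2.5,interpolation=2))
```

```text
(no output)
```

View pics/w5.png

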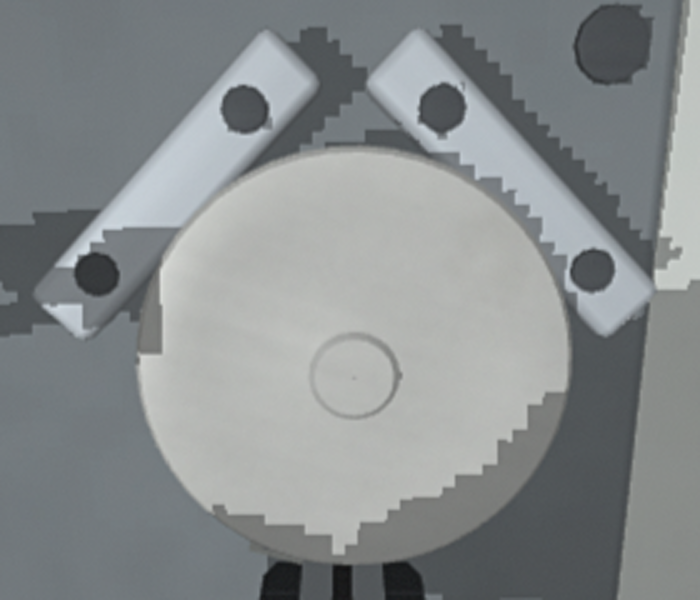

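The lid is centred near column 354 of the crop, but the V's midline is near 343. The dish is therefore about 1.7 mm towards the right bar, with a small gap at the left bar. I'll nudge it from its right rear so it slides into both bars.

Request:
drive_tool(rows=[-10, 0, 0, 0, -18, 0, 0, 0, -18, 17, 0, 0, -18, 33, 0, 0, -10, 33, 0, 0, -2, 33, 0, 0, 2, 33, 0, 0, 4, 33, 0, 0, 4, 33, 0, 0])

```text
time: 7.85
ee_pos: [0.5759, -0.0901, 0.0316]
ee_rot: [-3.141, 0.007, 0.013]
force: [-0.1, -0.7, -0.3]
finger_gap: 0.0
```

Request:
drive_tool(rows=[1, -1, 0, 0, 2, -2, 0, 0, 3, -3, 0, 0, 4, -4, 0, 0, 5, -5, 0, 0, 5, -5, 0, 0])

```text
time: 8.45
ee_pos: [0.5797, -0.0852, 0.0314]
ee_rot: [3.141, 0.01, 0.014]
force: [-4.0, -1.6, 1.2]
finger_gap: -0.0001
```

Run:
```python
from h import *
s=bot.sense();print(s['ee_pos'],s['force'])
im,d=bot.capture('wrist')
cv2.imwrite('pics/w6.png',cv2.resize(im[40:280,180:460,::-1],None,fx=2.5,fy=2.5,interpolation=2))
```

```text
[ 0.579657   -0.0852189   0.03137757] [-3.95976781 -1.61484052  1.22256937]
```

View pics/w6.png

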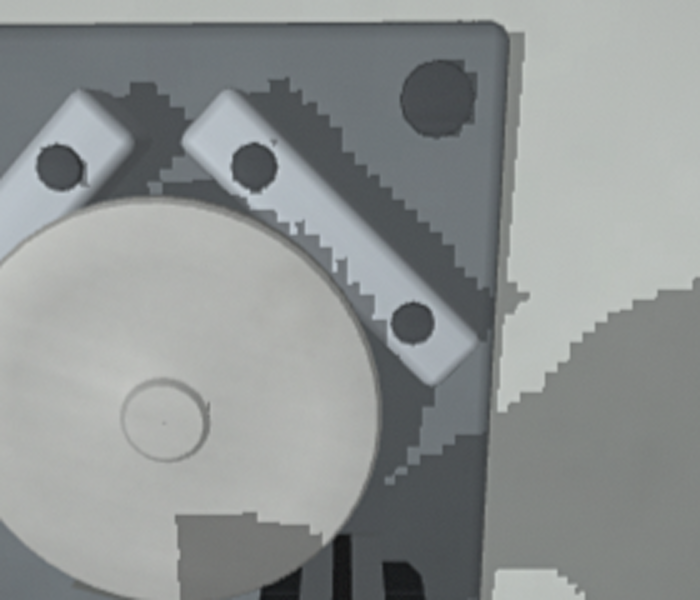

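I'll compare the two views with the proper projection.

Run:
```python
from h import *
import h
c=bot.calibration('wrist');print(c['cx'],c['cy'])
views={'w5':(([.5711,-.0575,.0318],[-3.142,.007,.012]),dict(lid=(354,376),lt=(267,28),lb=(318,85),rt=(418,28),rb=(368,85),re=(607,335),le=(80,338))),
'w6':(([.57966,-.08522,.03138],[3.141,.010,.014]),dict(lid=(164,421),lt=(80,90),lb=(133,142),rt=(230,90),rb=(182,142),re=(432,386)))}
class S: pass
for n,((p,r),pts) in views.items():
    bot_s={'ee_pos':np.array(p),'ee_rot':r}
    h.bot=S(); h.bot.sense=lambda:bot_s; h.bot.calibration=bot.calibration
    o={k:onz('wrist',180+u/2.5,40+v/2.5,.034 if k=='lid' else .026)[:2]*1000 for k,(u,v) in pts.items()}
    for k,x in o.items(): print(n,k,x.round(1))
    D=o['lid']
    e=o['re']-o['rb'];e/=np.linalg.norm(e);v=D-o['rb'];print('right dist',e[0]*v[1]-e[1]*v[0],np.degrees(np.arctan2(*e[::-1])))
    if 'le' in o:
        e=o['le']-o['lb'];e/=np.linalg.norm(e);v=D-o['lb'];print('left dist',e[0]*v[1]-e[1]*v[0],np.degrees(np.arctan2(*e[::-1])))
im,d=bot.capture('top')
cv2.imwrite('pics/t.png',im[150:255,240:430,::-1])
```

```text
316.3789724913976 202.20608987406982
w5 lid [614.8 -58.5]
w5 lt [664.4 -45.3]
w5 lb [656.8 -52.7]
w5 rt [664.6 -67. ]
w5 rb [656.9 -60. ]
w5 re [619.7 -99.2]
w5 le [618.3 -14.6]
right dist -31.537708763556303 -133.47599514589362
left dist 33.66877118098966 135.3361568828726
w6 lid [615.9 -56.8]
w6 lt [664.1 -45.5]
w6 lb [657.  -52.8]
w6 rt [664.5 -67.4]
w6 rb [657.1 -60.1]
w6 re [619.6 -99.1]
right dist -32.00352764587387 -133.8961130232788
```

In both views the bars agree to about 0.3 mm. The dish slid from (614.8, −58.5) to (615.9, −56.8) mm and is now 32 mm from the right bar and about 32 mm from the left, with a body radius of 32 mm, so it is home. I'll retreat, rise, and turn for the handle.

Request:
drive_tool(rows=[-8, 6, 0, 0, -20, 12, -5, 0, -20, 12, -50, 0, -20, 12, -98, 0, -20, 12, -146, 0, -20, 12, -194, 8, -20, 12, -224, 16, -20, 0, -224, 24, -15, -30, -224, 32, -10, -70, -224, 40])

```text
time: 9.55
ee_pos: [0.5709, -0.0162, 0.2564]
ee_rot: [3.137, 0.005, -0.694]
force: [1.1, 0.0, 0.5]
finger_gap: 0.0001
```

Run:
```python
from h import *
s=bot.sense();print(s['joints'],s['ee_rot'],totool([.612,.195,.255]))
im,d=bot.capture('wrist');print([(p['point'],p['confidence']) for p in bot.pinpoint('dish','wrist')],proj('wrist',[.615,-.0575,.01]))
```

```text
[-1.49252499e-01  2.67657899e-01  1.48898866e+00 -1.58251823e-03
  1.39150059e+00  2.11598085e+00] [ 3.13686369  0.00479795 -0.69416104] [-103.49767723 -188.65906937    1.01898859]
[([317.7, 105.2], 0.93), ([474.0, 115.5], 0.8), ([416.7, 254.0], 0.7), ([482.1, 199.7], 0.61), ([353.6, 300.4], 0.6)] (np.float64(323.3704669938075), np.float64(103.57008412986019))
```

Request:
drive_tool(rows=[-10, -19, 0, -8, -20, -38, 0, -16, -31, -57, 0, -24, -41, -76, 0, -32, -52, -95, 0, -40, -62, -114, 0, -48, -72, -133, 0, -56, -83, -152, 0, -64, -93, -170, 0, -72, -103, -189, 0, -80])

```text
time: 10.65
ee_pos: [0.6102, 0.1998, 0.2568]
ee_rot: [-3.135, 0.003, 0.719]
force: [-0.4, 0.2, 0.1]
finger_gap: 0.0002
```

Request:
drive_tool(rows=[0, 0, 0, -8, 0, 0, 0, -16, 0, 0, 0, -24, 0, 0, 0, -32, 0, 0, 0, -40, 0, 0, 0, -48, 0, 0, 0, -51, 0, 0, 0, -51])

```text
time: 11.45
ee_pos: [0.6101, 0.1988, 0.257]
ee_rot: [-3.135, -0.004, 1.609]
force: [-0.8, -0.0, 0.2]
finger_gap: 0.0003
```

Run:
```python
from h import *
s=bot.sense();print(s['joints'],s['ee_rot'],totool([.612,.192,.127]))
```

```text
[0.20397979 0.37420058 1.32891989 0.00479456 1.44385638 0.16524757] [-3.13549853 -0.00380199  1.60889717] [ -7.33967157   2.41349238 129.96341702]
```

Request:
drive_tool(rows=[0, 2, 40, 0, 0, 2, 80, 0, 0, 2, 115, 0, 0, 2, 130, 0, 0, 2, 130, 0, -10, 2, 130, 0, -20, 2, 130, 0, -30, 2, 130, 0, -36, 2, 130, 0, -36, 2, 130, 0])

```text
time: 12.45
ee_pos: [0.6131, 0.162, 0.1276]
ee_rot: [-3.137, -0.004, 1.607]
force: [0.7, -0.3, -0.7]
finger_gap: 0.0001
```

Run:
```python
from h import *
im,d=bot.capture('scene'); cv2.imwrite('pics/s2.png',cv2.resize(im[140:290,220:420,::-1],None,fx=4,fy=4,interpolation=2))
```

```text
(no output)
```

View pics/s2.png

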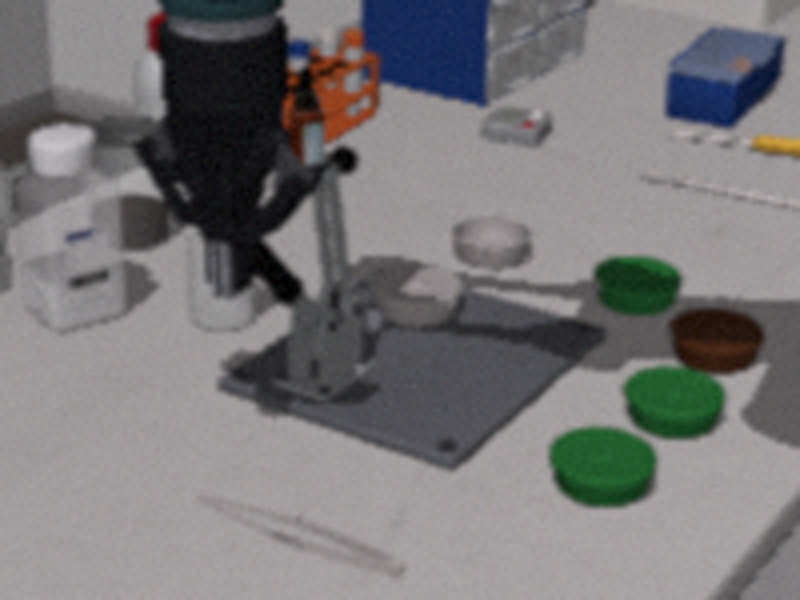

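The picture shows the finger just behind the grip end, crop (240,260), with the raised arm clear of the gripper. Now I'll push the handle.

Request:
drive_tool(rows=[-6, 0, 0, 0, -12, 0, 0, 0, -18, 0, 0, 0, -24, 0, 0, 0, -30, 0, 0, 0, -36, 0, 0, 0])

```text
time: 13.1
ee_pos: [0.6152, 0.1344, 0.1317]
ee_rot: [3.141, -0.017, 1.608]
force: [-2.1, 10.5, 8.3]
finger_gap: -0.0001
```

Request:
drive_tool(rows=[-7, 0, 0, 0, -14, 0, 0, 0, -20, 0, 0, 0, -26, 0, 0, 0, -32, 0, 0, 0, -38, 0, 0, 0, -38, 0, 0, 0])

```text
time: 13.8
ee_pos: [0.6165, 0.0949, 0.1306]
ee_rot: [3.141, -0.016, 1.606]
force: [-0.1, 0.4, 0.4]
finger_gap: -0.0001
```

Force rose to 10.5 N and then dropped to zero, so the handle has gone over its dead point. I'll retreat and check.

Request:
drive_tool(rows=[20, 0, 0, 0, 50, 0, -5, 0, 80, 0, -40, 0, 100, 0, -85, 0, 110, 0, -130, 0, 110, 0, -130, 0])

```text
time: 14.4
ee_pos: [0.6159, 0.205, 0.2699]
ee_rot: [3.127, -0.019, 1.609]
force: [0.3, 0.7, 0.2]
finger_gap: -0.0001
```

Run:
```python
from h import *
im,d=bot.capture('scene'); a=cv2.resize(im[160:260,250:400,::-1],None,fx=5,fy=5,interpolation=2)
cv2.imwrite('pics/s3.png',a)
for n in('scene','top'):
    if n=='top': im,d=bot.capture(n)
    for k,X in (('grip_end',[.613,.0422,.148]),('pad',None),('empty_dish',None),('beaker',None),('forceps',None)):
        z={'grip_end':.148,'pad':.062}.get(k,0)
        for r in bot.pinpoint(k,n)[:1]: print(n,k,r['confidence'],onz(n,*r['point'],z).round(4))
cv2.imwrite('pics/t3.png',cv2.resize(im[150:255,240:430,::-1],None,fx=4,fy=4,interpolation=2))
```

```text
scene grip_end 0.75 [0.6061 0.0483 0.148 ]
scene pad 0.67 [ 0.5644 -0.0638  0.062 ]
scene empty_dish 0.47 [ 0.6425 -0.1893  0.    ]
scene forceps 0.51 [0.5256 0.2177 0.    ]
top grip_end 0.43 [0.616  0.0437 0.148 ]
top empty_dish 0.58 [ 0.6452 -0.1931  0.    ]
top beaker 0.8 [0.7412 0.0102 0.    ]
top forceps 0.57 [0.5812 0.0047 0.    ]
```

View pics/s3.png

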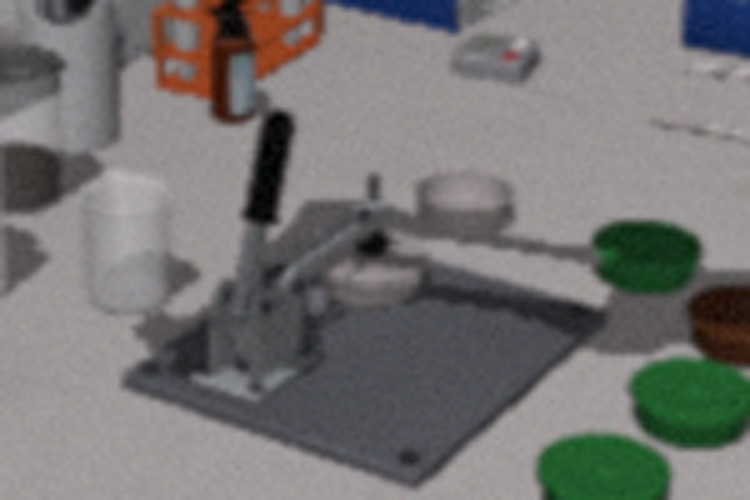

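View pics/t3.png

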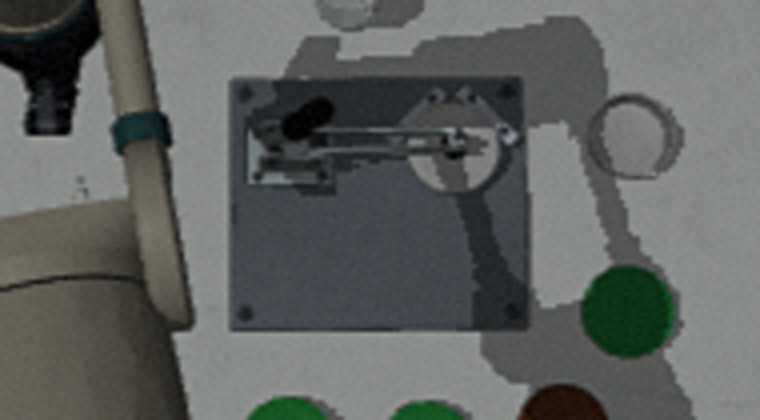

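The scene crop shows the handle leaning over towards the dish and the arm level, with the black pad on the lid at about (373,245). The top crop shows the lid still against both bars, and the grip end at the position expected when locked (y 0.044 m measured, 0.042 expected). I'm handing the job in.

```bash
python3 -c "
from workcell import bot
print(bot.job_done())"
```

```text
the job is handed in; nothing more can be done
None
```

The dish is home against both bars, the clamp is locked with its pad on the lid, and the job was handed in at about 14.5 s of the 58 s allowed.

- **Dish:** I pushed it along the plate with the fingers half open, then seated it with them shut. A check showed it about 1.7 mm off-centre, touching only the right bar. I nudged it from the right rear, and it then measured about 32 mm from both bars, matching its 32 mm body radius.
- **Clamp:** I pushed the grip end towards the dish. The force peaked near 10.5 N and fell to zero as the handle snapped over.
- **Last checks:** After the arm withdrew, the pictures show the arm level, the pad on the lid and the lid against both bars. The top view puts the grip end at y 0.044 m, against 0.042 m expected when locked. The scene view said 0.048 m.
- **Bystanders:** The empty dish was found within about 6 mm of its first position in both final views. The forceps were within about 4 mm in the scene view. The top view put the beaker about 14 mm from where it was first found, but in the pictures it looks unmoved and the arm never went near it.
- **Checks that disagreed or failed:**
  - The pad position the network reported in the scene view was about 50 mm off from the picture, so I discarded it.
  - Its forceps reading in the last top view was also wrong, because the arm hid the forceps there.
  - I did not measure the pad's pressing force.

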